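# Free the well flap, stow the claw cast and close up

### The job

First draw the T-shaped steel pin straight back out of its bore so that it frees the raised wooden flap, and slide it sideways so that the end of its crosshead is fully home in the side notch, with the flap still up. Then sweep the grey claw cast off the deck into the sorting well and last fold the flap down flat over the well. Leave the bell, the glass domes and the pebble where they are.

Things in the scene. Friction and masses are not known exactly. Their poses are not given: they have to be found in the camera images.
- station: Fixed beech sorting station on the bench. Origin on the bench; its x points away from the robot and its y to the left at yaw 0; 'station' numbers are mm in this frame. Deck x -140..130, y -275..225, top 55 high. Strip left of the well (y 90..225) holds claw and pebble. A dark wood bed (x -135..12, y -270..-99, top 65 high) at the near right carries the pin.
- well (a point): Centre of the floor of the sorting well, an open recess in the deck: station x -45..105, y -60..90, felt floor 6 above the bench, 49 below the deck's top.
- bore (a point): Mouth of the fixed guide's bore (23 mm square, along the station's y), at the guide's right face, on the bore's axis (station x -79.5, 74.5 high). The guide fills station x -101..-58, y -122..-99, up to 96 high. Beyond it follows the flap's lug.
- fence (a point): Foot of the rear fence, on the pin's line: an upright face at station y -255, from x -135 to 12, top 89 high, that stops the drawn pin.
- notch (a point): Middle of the mouth of the side notch, at the bed's top (65 high). The notch opens to the station's -x, 35 mm wide (between the fence at y -255 and a wall at y -220..-198, top 89 high) and 32 mm deep (end wall at station x 5.5).
- pin: Loose steel T pin, 0.45 kg, lying on the bed. Crosshead 90 (x) by 28 (y) by 22 mm high; origin under its centre. Round 18 mm shank along +y to 100 mm from the origin, axis 9.5 mm up; at the start it goes through bore and lug, about 43 mm bare before the guide. It draws back about 62 mm (station -y) to the fence, then slides about 40 mm in station +x to the notch's end.
- pin_tip (a point): Tip of the pin's shank, on its axis.
- flap (a joint): Flap hinge, rad: 0 upright (open), 1.571 flat over the well. Axis along the station's y at x -60, 55 high. Stiff: stays where left, about 3 N at the free edge moves it. Wooden flap 180 wide (station y -75..105), 165 mm hinge to edge, 12 thick; upright it fills x -72..-60; folds away from the robot to x -60..105, 55..67 high. A steel lug at its right (y -95..-75, near the hinge) takes the pin.
- flap_edge (a point): Middle of the flap's free edge, on the face that looks to the robot when upright and up when folded.
- claw: Loose grey curved claw cast lying on its side, about 107 mm along its x, 48 mm across (belly to -y, both ends to +y), 33 mm high at the thick root (-x end) and 10 mm at the point; 0.14 kg. Origin on its underside near the middle.
- claw_mid (a point): Point of the claw 15 mm above its origin.
- bell: Brass specimen bell, 66 mm wide, 76 mm high, origin under it. Bystander on the deck.
- dome_small: Glass dome cover on a wooden foot, 72 mm wide, 89 mm high, origin under it. Bystander on the deck.
- dome_large: Larger glass dome cover on a wooden foot, 112 mm wide, 124 mm high, origin under it. Bystander on the bench.
- pebble: Pink quartz pebble, 54 mm wide, 32 mm high, origin under it. Bystander at the near left of the deck.
There are look-alikes about, which are no part of the job. There is more than one size of the claw; the one meant has the size given above. Several things have the shape of the pin; the one meant has the colours described above.

How it is judged:
By the outcome, as a careful person would: the job done as asked, in the order asked, and still so for the second after the job is handed in, with the robot touching nothing.
It also fails if it takes over 72 s, if anything falls off the work surface, if the arm or the gripper's body presses on something with over 40 N, if the wrist force passes 120 N, or if a joint passes its speed limit or range.

### The arm

A 7-joint arm with a two-finger parallel gripper is mounted at the origin on the work surface. World frame = base frame: x ahead of the robot, y to its left, z up, the work surface at z = 0. Lengths are in m, angles in rad, forces in N, time in s.
With the tool pointing down it reaches from about 0.4 to 0.875 m from the base axis. Payload 6.5 kg.
Tool frame: the origin (TCP) lies on the centre line of the jaws, within the pads' length; the fingertips stand 17 mm ahead of it and the grasp point (between the pads) lies 2 mm behind it; z points along the fingers, y is the line along which they close (so a half turn about z gives the same grasp; the last joint's range is limited). The gripper opens to 85 mm and grips with 20 to 120 N. Pads are 22 mm wide; open, the fingers measure 114 mm over their backs; the gripper's body (76 mm by 85 mm) begins 54 mm behind the grasp point. The pads swing forward as they close: fully open they stand 13 mm farther back than shut.
Start: joints at [1.258, 0.536, -0.004, 1.538, 0.003, 1.067, -0.071], TCP at [0.159, -0.63, 0.248] pointing down, gripper open.
Joint ranges: [-2.7, 2.7], [-0.37, 2.16], [-1.27, 1.26], [0.24, 2.4], [-1.31, 4.45], [0.19, 1.91], [-2.76, 2.76]. Speed limits (rad/s): [2.39, 2.39, 3.14, 3.14, 3.14, 3.14, 3.14].

### API

Orientations are given as a unit quaternion [w, x, y, z].
In Python, from cell import ctrl gives the robot as it stands.
- The arm moves only by the tool play_rows, never from a script. Its argument "commands" is a list of rows, each an object with "delta_pos": the shift along the tool's x, y, z in m, a list of three; "angular": the turn, a rotation vector about the tool's x, y, z in rad, a list of three. A call has 1 to 8 rows; each row shifts and turns the commanded pose from where the row before left it, along the tool's axes as they then stand; what a row does not reach is not made up. A row lasts 1/10 s, in which the tool goes at most 50 mm and 8.59 degrees, less where a joint would pass 70% of its speed; a pose out of reach is approached as far as the arm can. A call with a gripper value outside its range is refused whole. "hand" is the opening, from 0 (shut) to 1 (fully open), set as the call begins (left out, the last holds). The fingers move at their own pace and stop on an object; "force" is the grip in N (left out, the last holds). Time passes only in rows, so rows that do not move let the fingers close. It gives the time, the measured TCP pose, the force, the opening and the grip force at its end, in the units of the state.
- ctrl.get_state(): the state, without advancing time (a new reading comes with each control period).
- ctrl.get_image(name): name is "scene" or "side" or "wrist"; returns a dict with "image" (384x512x3 uint8, red, green, blue), "mtx" (3x3 intrinsics, pixels), "D" ([k1, k2, p1, p2, k3] as OpenCV has them; the pictures are not rectified), "rvec" (rotation vector, rad) and "tvec" (3), from world to camera coordinates, as OpenCV has them. Camera axes: x right, y down, z forward; pixel columns grow to the right and rows downward; lengths in m; the calibration is good to about 2 mm. A picture is of the moment at which its call begins. There is no depth.
- ctrl.hand_in(): hands the job in; it is judged then, once.
The state is a dict: "clock": time; "q": joint angles; "qvel": joint speeds; "joint_efforts": joint torques, N m; "position": TCP position; "orientation": TCP orientation; "ft_force": force on the tool from outside, world axes, zero at the start; "torque": the same for the moment, N m; "width": opening from 0.0 (shut) to 1.0 (fully open); "gripper_force": force on a finger pad.
Only numpy, scipy, OpenCV 4.12 (cv2) and the standard library are available. Lean on these libraries where they do the work, as an engineer would, in place of code of your own. Each camera call takes 0.05 s, during which the arm holds its last target. There are 200 camera calls.

## Working session

There is one attempt and no reset: what is moved stays moved. The work goes in short steps, Python scripts to look and compute and a tool call to move; the robot and the scene stay as the last step left them, time stands still between calls to the robot, and variables do not carry over. Pictures are saved under pics/ and viewed, at most 10 in all, crops included, and the job is handed in when it is done.

Besides the shell and the picture viewer there is one more tool, called after "Request:" as name(argument=value, ...) on one line, values as JSON. play_rows: Moves the arm, as the interface text tells. Its arguments: {"type":"object","properties":{"commands":{"type":"array","items":{"type":"object","properties":{"delta_pos":{"type":"array","items":{"type":"number"}},"angular":{"type":"array","items":{"type":"number"}}}}},"hand":{"type":"number"},"force":{"type":"number"}},"required":["commands"]}

```bash
ls; mkdir -p pics
cat > h.py <<'E'
import numpy as np, cv2
from cell import ctrl
def grab(n,f):
    d=ctrl.get_image(n); cv2.imwrite(f'pics/{f}.png',d['image'][:,:,::-1]); 
    np.savez(f'pics/{f}.npz',**d); return d
def load(f): return dict(np.load(f'pics/{f}.npz'))
def ray(d,uv):
    R=cv2.Rodrigues(np.array(d['rvec'],float))[0]; t=np.array(d['tvec'],float).reshape(3)
    n=cv2.undistortPoints(np.array(uv,float).reshape(-1,1,2),np.array(d['mtx'],float),np.array(d['D'],float)).reshape(-1,2)
    return -R.T@t, np.c_[n,np.ones(len(n))]@R
def onz(d,uv,z):
    c,r=ray(d,uv); z=np.broadcast_to(z,len(r)); return c+r*((z-c[2])/r[:,2])[:,None]
def proj(d,P): return cv2.projectPoints(np.array(P,float).reshape(-1,1,3),np.array(d['rvec'],float),np.array(d['tvec'],float),np.array(d['mtx'],float),np.array(d['D'],float))[0].reshape(-1,2)
def tri(d1,p1,d2,p2):
    A=np.zeros((3,3));b=np.zeros(3)
    for d,p in((d1,p1),(d2,p2)):
        c,r=ray(d,[p]); r=r[0]/np.linalg.norm(r[0]); M=np.eye(3)-np.outer(r,r); A+=M;b+=M@c
    return np.linalg.solve(A,b)
E
python3 - <<'E'
from h import *
a=[grab(n,n+'0') for n in('scene','side')]
for d in a: print(ray(d,[[256,192]]))
for n in('scene0','side0'):
    i=cv2.imread(f'pics/{n}.png'); cv2.imwrite(f'pics/{n}b.png',cv2.resize(i,(800,600),interpolation=cv2.INTER_CUBIC))
s=ctrl.get_state(); print(s['position'],s['orientation'])
E
```

```text
pics
(array([ 1.24934607, -0.53509922,  1.11424187]), array([[-0.50645197,  0.49946861, -0.70310324]]))
(array([0.3733876 , 1.16407249, 0.76046747]), array([[ 0.13876815, -0.84943499, -0.50913378]]))
[ 0.15865198 -0.62977076  0.24747631] [-7.89811247e-04  9.92394086e-01  1.23098875e-01 -1.42276641e-04]
```

View pics/scene0b.png

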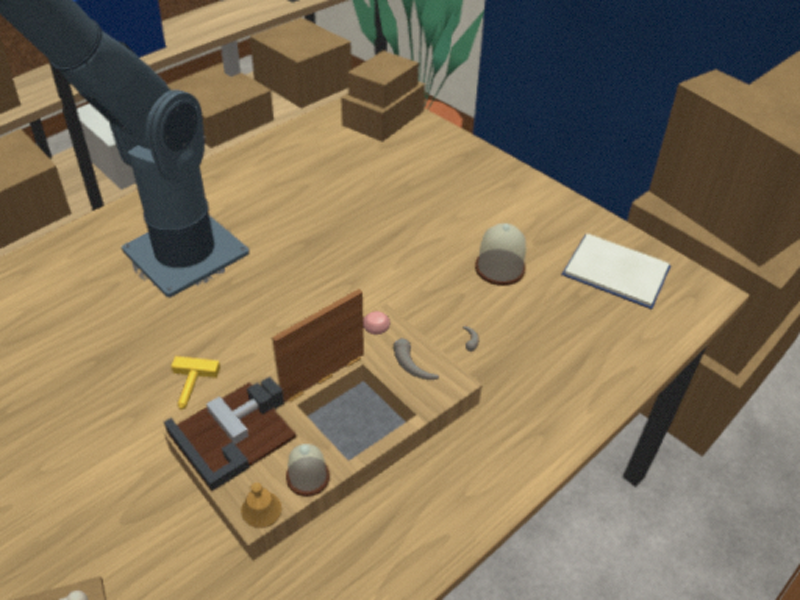

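View pics/side0b.png

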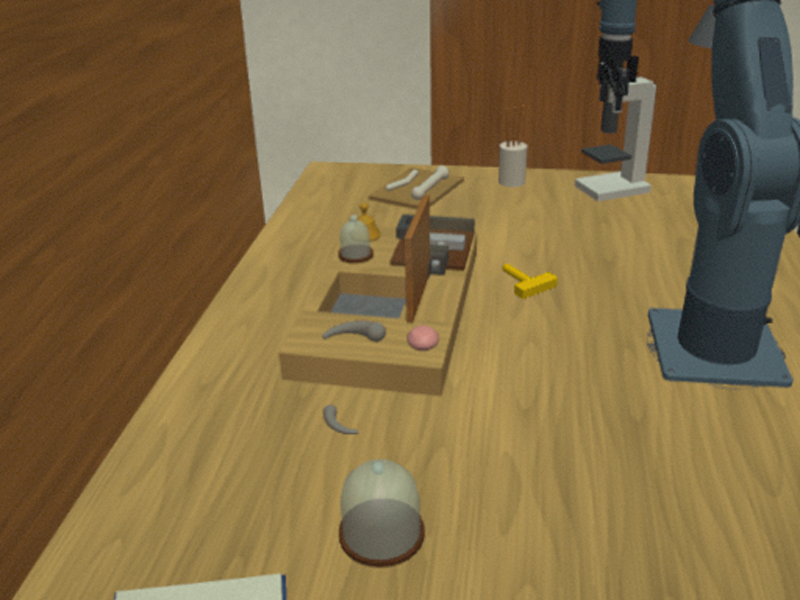

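The scene shows the station: steel pin at about (227,418), claw at (412,360), pebble (376,322), bell (260,505), small dome (307,470) in the 800-px view. The side view shows the claw at (355,330) and the flap upright at (418,258). I'll crop for exact corners.

Run:
```python
import cv2
i=cv2.imread('pics/scene0.png')[180:360,95:320]; cv2.imwrite('pics/c1.png',cv2.resize(i,None,fx=3.3,fy=3.3,interpolation=cv2.INTER_CUBIC))
i=cv2.imread('pics/side0.png')[120:255,175:320]; cv2.imwrite('pics/c2.png',cv2.resize(i,None,fx=4,fy=4,interpolation=cv2.INTER_CUBIC))
```

```text
(no output)
```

View pics/c1.png

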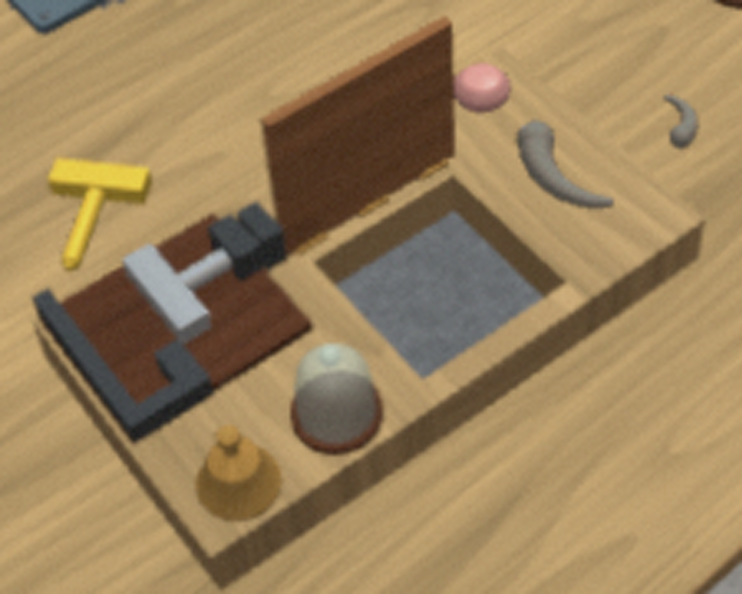

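View pics/c2.png

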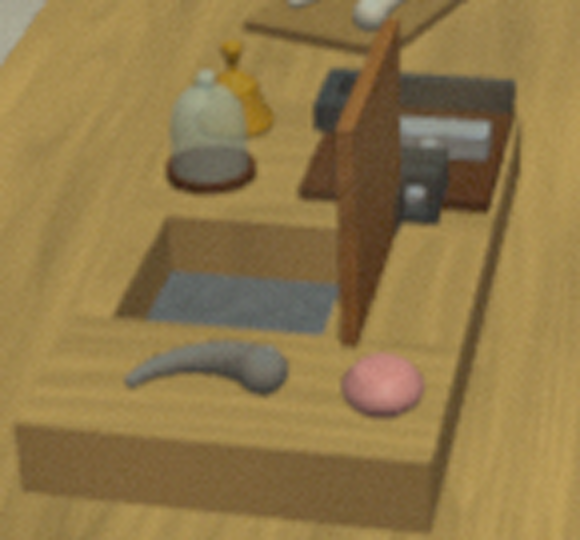

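Crop 1: deck corners at (703,222) and (218,562), well rim (455,180),(316,262),(578,287),(425,377), crosshead top about (128,258)-(210,312), claw (535,130)-(610,204). Crop 2: deck corners (20,428),(437,462), well rim (170,217),(117,316).

```bash
cat > m.py <<'E'
from h import *
from scipy.optimize import least_squares
S=load('scene0');D=load('side0')
c1=lambda p:np.array(p,float)/3.3+[95-.35,180-.35]
c2=lambda p:np.array(p,float)/4+[175-.37,120-.37]
P1=np.array([[130,225,55],[130,-275,55],[105,90,55],[105,-60,55],[-45,90,55],[-45,-60,55],[-60,105,220],[-60,-75,220]])/1e3
u1=c1([[703,222],[218,562],[578,287],[425,377],[455,180],[316,262],[451,28],[270,127]])
P2=np.array([[130,225,55],[-140,225,55],[105,-60,55],[105,90,55]])/1e3
u2=c2([[20,428],[437,462],[170,217],[117,316]])
def tf(p,P): 
    c,s=np.cos(p[2]),np.sin(p[2]); return P@np.array([[c,-s,0],[s,c,0],[0,0,1]]).T+[p[0],p[1],0]
f=lambda p:np.r_[(proj(S,tf(p,P1))-u1).ravel(),(proj(D,tf(p,P2))-u2).ravel()]
r=least_squares(f,[.6,0,0],loss='soft_l1'); p=r.x
inv=lambda X:(np.asarray(X)-[p[0],p[1],0])@np.array([[np.cos(p[2]),-np.sin(p[2]),0],[np.sin(p[2]),np.cos(p[2]),0],[0,0,1]])
E
python3 - <<'E'
from m import *
np.set_printoptions(precision=3,suppress=True)
print(p,f(p).reshape(-1,2).round(1).tolist())
q=onz(S,c1([[128,258],[152,246],[210,312],[184,327]]),.087)
print('pin top',inv(q)*1e3, inv(q).mean(0),q.mean(0))
for n,d,(x0,x1,y0,y1) in(('S',S,(248,285,214,248)),('D',D,(204,250,203,222))):
    im=d['image'].astype(int); m=np.zeros(im.shape[:2],np.uint8)
    sat=im.max(2)-im.min(2); sub=(sat<35)[y0:y1,x0:x1]; m[y0:y1,x0:x1]=sub
    k,l,st,ce=cv2.connectedComponentsWithStats(m); j=1+st[1:,4].argmax(); m=l==j
    v,u=np.nonzero(m); X=inv(onz(d,np.c_[u,v],.055+.010))*1e3
    mu=X[:,:2].mean(0); w,V=np.linalg.eigh(np.cov(X[:,:2].T)); a=(X[:,:2]-mu)@V
    print(n,st[j],mu,V[:,1],np.ptp(a,axis=0)); 
    for e in range(-60,61,15):
        b=a[abs(a[:,1]-e)<3]; 
        if len(b): print(e,b[:,0].min(),b[:,0].max())
    for A in (0,1):
        for g in (X[:,A].argmin(),X[:,A].argmax()): print(X[g,:2])
E
```

```text
[ 0.602 -0.041 -0.031] [[0.0, -2.0], [-0.4, -0.2], [-3.3, -2.0], [0.1, 0.9], [-1.2, -1.5], [-1.2, 0.4], [-0.1, -1.8], [-0.8, 0.5], [-2.0, -0.0], [-1.1, 0.6], [-2.3, 0.3], [-2.5, 1.3]]
pin top [[-124.422 -184.993   87.   ]
 [-122.329 -163.063   87.   ]
 [ -36.583 -163.048   87.   ]
 [ -37.652 -186.969   87.   ]] [-0.08  -0.175  0.087] [ 0.516 -0.213  0.087]
S [252 217  29  26 265] [ 10.882 156.807] [-0.985  0.174] [ 43.271 113.656]
-60 -23.207258474956546 -11.51186745245253
-45 -15.060566822426582 5.903478437791071
-30 -6.406484143792184 14.145466677564967
-15 -2.5805775264747415 18.06005916386351
0 -3.6605742924256766 19.559839361731424
15 -8.816753440357115 16.631898287379933
30 -19.557772904758686 11.16447369973247
45 -20.757549429347904 5.614692520397688
[-40.818 169.006]
[ 74.026 169.234]
[ 26.566 136.205]
[-32.381 185.066]
D [207 205  40  14 292] [ 10.703 148.077] [-0.997 -0.072] [ 60.282 100.932]
-45 -18.815110723355023 5.623622304621232
-30 -12.97960863712024 16.510133261928242
-15 -7.119993404985894 22.555044564065653
0 -10.755677643387521 28.443536108192895
15 -19.05293602762379 24.582739646333604
30 -27.604398363728187 20.749073916632618
45 -17.22872713025538 1.878992316008829
[-33.78  152.509]
[ 66.022 171.715]
[ 13.643 119.772]
[ 60.957 180.523]
```

Request:
play_rows(commands=[{"delta_pos": [0, 0, -0.01], "angular": [0, 0, -0.145]}, {"delta_pos": [0, 0, -0.01], "angular": [0, 0, -0.145]}, {"delta_pos": [0, 0, -0.01], "angular": [0, 0, -0.145]}, {"delta_pos": [0, 0, -0.01], "angular": [0, 0, -0.145]}, {"delta_pos": [0, 0, -0.01], "angular": [0, 0, -0.145]}, {"delta_pos": [0, 0, -0.01], "angular": [0, 0, -0.145]}, {"delta_pos": [0, 0, -0.01], "angular": [0, 0, -0.145]}, {"delta_pos": [0, 0, -0.01], "angular": [0, 0, -0.145]}], hand=0.5)

```text
clock: 0.9
position: [0.1586, -0.63, 0.3281]
orientation: [-0.001, 0.761, 0.649, 0.0]
ft_force: [-0.2, 0.5, -0.4]
width: 0.496
gripper_force: 0.0
```

Request:
play_rows(commands=[{"delta_pos": [0, 0, 0], "angular": [0, 0, -0.133]}, {"delta_pos": [0.04, 0.029, 0]}, {"delta_pos": [0.04, 0.029, 0]}, {"delta_pos": [0.04, 0.029, 0]}, {"delta_pos": [0.04, 0.029, 0]}, {"delta_pos": [0.04, 0.029, 0]}, {"delta_pos": [0.04, 0.029, 0]}])

```text
$.commands[1]: bad value
```

Request:
play_rows(commands=[{"delta_pos": [0.04, 0.029, 0]}, {"delta_pos": [0.04, 0.029, 0]}, {"delta_pos": [0.04, 0.029, 0]}, {"delta_pos": [0.04, 0.029, 0]}, {"delta_pos": [0.04, 0.029, 0]}, {"delta_pos": [0.04, 0.029, 0]}, {"delta_pos": [0, 0, 0]}])

```text
$.commands[0]: bad value
```

Run:
```python
from m import *
w=grab('wrist','w1'); s=ctrl.get_state(); print(s['clock'],s['position'],s['q'],s['width'],cv2.Rodrigues(np.array(w['rvec']))[0],ray(w,[[256,192]]))
from scipy.spatial.transform import Rotation as R
print(R.from_quat(np.roll(s['orientation'],-1)).as_matrix().round(3))
i=w['image'][:,:,::-1]; cv2.imwrite('pics/w1b.png',cv2.resize(i,(800,600),interpolation=cv2.INTER_CUBIC))
```

```text
0.95 [ 0.15874651 -0.6308109   0.33002825] [ 1.42823423  0.48397154 -0.25573619  1.43157681  0.12502306  1.24026639
  1.00884447] 0.49863048966470314 [[ 0.98747128 -0.15778751 -0.00188938]
 [-0.15082618 -0.94729018  0.2826531 ]
 [-0.04638892 -0.27882685 -0.95922034]] (array([ 0.17057409, -0.55775191,  0.45378371]), array([[-0.0549818 , -0.2748493 , -0.95996097]]))
[[ 0.151  0.989  0.   ]
 [ 0.989 -0.151 -0.002]
 [-0.002  0.001 -1.   ]]
```

View pics/w1b.png

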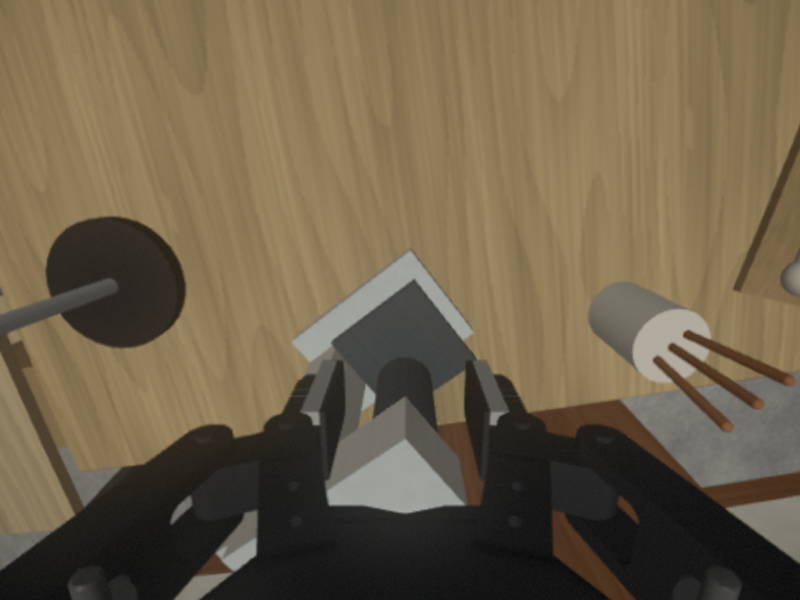

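The wrist view only shows the microscope and cup; the rows need "angular" every time. The camera sits on the tool's +x side.

Request:
play_rows(commands=[{"delta_pos": [0, 0, 0], "angular": [0, 0, -0.121]}, {"delta_pos": [0.04, 0.029, 0], "angular": [0, 0, 0]}, {"delta_pos": [0.04, 0.029, 0], "angular": [0, 0, 0]}, {"delta_pos": [0.04, 0.029, 0], "angular": [0, 0, 0]}, {"delta_pos": [0.04, 0.029, 0], "angular": [0, 0, 0]}, {"delta_pos": [0.04, 0.029, -0.01], "angular": [0, 0, 0]}, {"delta_pos": [0.04, 0.029, -0.01], "angular": [0, 0, 0]}, {"delta_pos": [0.04, 0.029, -0.01], "angular": [0, 0, 0]}])

```text
clock: 1.75
position: [0.3735, -0.3583, 0.358]
orientation: [-0.0, 0.723, 0.691, -0.0]
ft_force: [0.4, 0.2, 0.2]
width: 0.497
gripper_force: 0.0
```

Request:
play_rows(commands=[{"delta_pos": [0.04, 0.029, -0.01], "angular": [0, 0, 0]}, {"delta_pos": [0.04, 0.029, -0.01], "angular": [0, 0, 0]}, {"delta_pos": [0.04, 0.029, -0.01], "angular": [0, 0, 0]}, {"delta_pos": [0.04, 0.029, -0.01], "angular": [0, 0, 0]}, {"delta_pos": [0.04, 0.029, -0.01], "angular": [0, 0, 0]}, {"delta_pos": [0, 0, 0], "angular": [0, 0, 0]}, {"delta_pos": [0, 0, 0], "angular": [0, 0, 0]}])

```text
clock: 2.45
position: [0.5254, -0.1671, 0.4071]
orientation: [-0.0, 0.722, 0.692, -0.0]
ft_force: [-0.1, -0.1, 0.0]
width: 0.498
gripper_force: 0.0
```

Run:
```python
from m import *
w=grab('wrist','w2'); s=ctrl.get_state(); print(s['clock'],s['position'],s['q'])
from scipy.spatial.transform import Rotation as R
print(R.from_quat(np.roll(s['orientation'],-1)).as_matrix().round(3))
i=w['image'][:,:,::-1]; cv2.imwrite('pics/w2b.png',cv2.resize(i,(800,600),interpolation=cv2.INTER_CUBIC))
```

```text
2.5 [ 0.52461074 -0.16879752  0.40687315] [ 0.68826362  0.28868147 -0.58086029  1.56458388  0.16169285  1.33798807
  0.0439556 ]
[[ 0.045  0.999 -0.001]
 [ 0.999 -0.045 -0.   ]
 [-0.    -0.001 -1.   ]]
```

View pics/w2b.png

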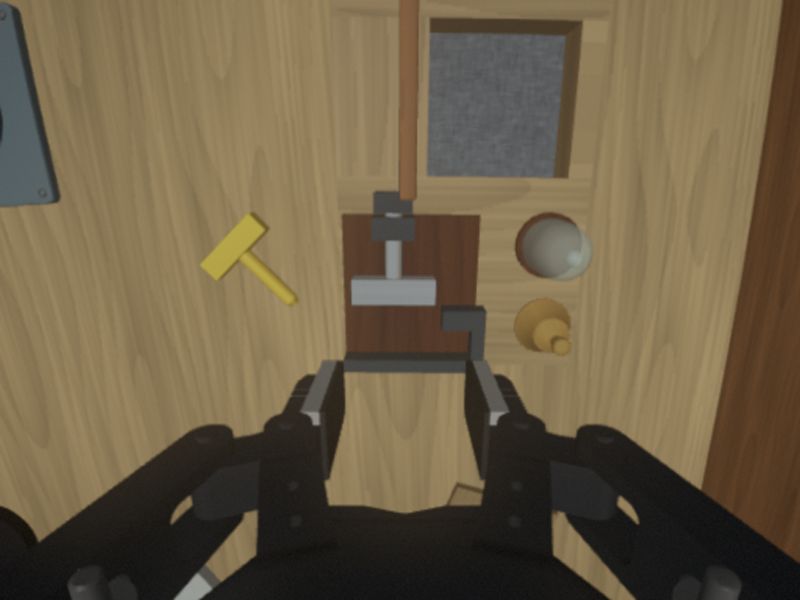

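Wrist view: pin crosshead (352,278)-(436,305), shank to guide at (393,228), bed corners (342,214),(480,214), well rim (427,178),(571,179),(583,20), fence (345,353).

```bash
cat > m2.py <<'E'
from m import *
W=load('w2'); cw=lambda q:(np.array(q,float)+.5)*.64-.5
P3=np.array([[-135,-99,65],[12,-99,65],[-45,-60,55],[105,-60,55],[105,90,55],[-45,90,55],[-135,-255,89]])/1e3
u3=cw([[342,214],[480,214],[427,178],[571,179],[583,20],[428,18],[345,353]])
g=lambda p:(proj(W,tf(p,P3))-u3).ravel()
r=least_squares(g,p,loss='soft_l1'); pw=r.x
pj=least_squares(lambda p:np.r_[g(p),f(p)],p,loss='soft_l1').x
E
python3 - <<'E'
from m2 import *
np.set_printoptions(precision=4,suppress=True)
print(p,pw,pj); print(g(pw).reshape(-1,2).round(1).tolist()); print(g(pj).reshape(-1,2).round(1).tolist())
X=onz(W,cw([[351,304],[435,305],[351,281],[436,281]]),.087); print(X)
X=onz(W,cw([[387,255],[402,255]]),.0745+.003); print(X, X.mean(0))
E
```

```text
[ 0.602  -0.0409 -0.0313] [ 0.5997 -0.041  -0.0449] [ 0.6001 -0.0409 -0.0417]
[[-0.2, 0.5], [0.7, 0.8], [0.1, -0.9], [-1.4, -0.8], [0.1, -0.2], [1.0, -0.4], [-0.6, 4.7]]
[[0.2, 0.7], [1.1, 0.7], [0.4, -0.9], [-1.1, -1.1], [0.2, -0.5], [1.0, -0.4], [0.1, 4.9]]
[[ 0.4658 -0.2258  0.087 ]
 [ 0.5551 -0.2306  0.087 ]
 [ 0.4678 -0.2006  0.087 ]
 [ 0.5568 -0.2044  0.087 ]]
[[ 0.5065 -0.1765  0.0775]
 [ 0.5222 -0.1771  0.0775]] [ 0.5144 -0.1768  0.0775]
```

Request:
play_rows(commands=[{"delta_pos": [0, 0, 0], "angular": [0, 0.15, 0]}, {"delta_pos": [0, 0, 0], "angular": [0, 0.15, 0]}, {"delta_pos": [-0.0152, -0.0017, 0.0405], "angular": [0, 0, 0]}, {"delta_pos": [-0.0152, -0.0017, 0.0405], "angular": [0, 0, 0]}, {"delta_pos": [-0.0152, -0.0017, 0.0405], "angular": [0, 0, 0]}, {"delta_pos": [-0.0152, -0.0017, 0.0405], "angular": [0, 0, 0]}, {"delta_pos": [-0.0152, -0.0017, 0.0405], "angular": [0, 0, 0]}, {"delta_pos": [-0.0152, -0.0017, 0.0405], "angular": [0, 0, 0]}])

```text
clock: 3.3
position: [0.5124, -0.1855, 0.1463]
orientation: [-0.103, 0.716, 0.682, 0.107]
ft_force: [-0.0, -0.4, -0.4]
width: 0.502
gripper_force: 0.0
```

Request:
play_rows(commands=[{"delta_pos": [0, 0, 0], "angular": [0, 0, 0]}, {"delta_pos": [0, 0, 0], "angular": [0, 0, 0]}, {"delta_pos": [0, 0, 0], "angular": [0, 0, 0]}])

```text
clock: 3.6
position: [0.5155, -0.184, 0.1508]
orientation: [-0.102, 0.714, 0.684, 0.109]
ft_force: [0.5, -0.3, 0.9]
width: 0.502
gripper_force: 0.0
```

```bash
cat > st.py <<'E'
from m2 import *
from scipy.spatial.transform import Rotation as R
np.set_printoptions(precision=4,suppress=True)
p=pw
def stat():
    s=ctrl.get_state(); c,k=np.cos(p[2]),np.sin(p[2])
    M=R.from_quat(np.roll(s['orientation'],-1)).as_matrix()
    B=np.array([[c,-k,0],[k,c,0],[0,0,1]])
    print('clk',s['clock'],'pos',s['position'],'station mm',B.T@(s['position']-[p[0],p[1],0])*1e3,'ft',s['ft_force'],'w',s['width']); print('tool axes in station (cols)',(B.T@M).round(3).tolist())
    return s,M,B
def go(dx,dy,dz):
    s,M,B=stat(); print('tool delta',M.T@B@np.array([dx,dy,dz])/1e3)
E
python3 - <<'E'
from st import *
go(0,0,0)
w=grab('wrist','w3');cv2.imwrite('pics/w3b.png',cv2.resize(w['image'][:,:,::-1],(800,600),interpolation=cv2.INTER_CUBIC))
E
```

```text
clk 3.6 pos [ 0.5155 -0.184   0.1508] station mm [ -77.6642 -146.6424  150.8329] ft [ 0.4638 -0.326   0.9324] w 0.5024967603282064
tool axes in station (cols) [[-0.001, 1.0, 0.003], [0.956, 0.001, 0.294], [0.294, 0.003, -0.956]]
tool delta [0. 0. 0.]
```

View pics/w3b.png

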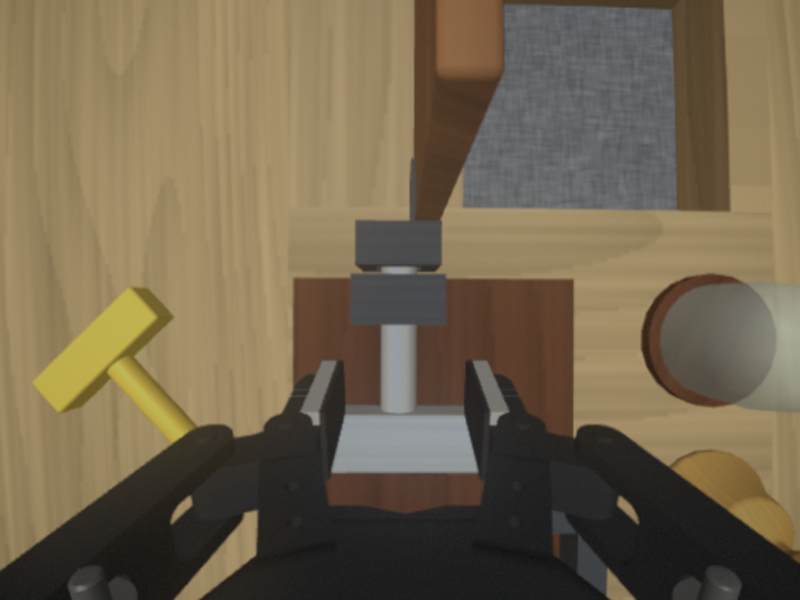

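The wrist view shows the shank at u≈399 midway between the pads (404), with guide at v 275–325. Descend and grip.

Request:
play_rows(commands=[{"delta_pos": [-0.006, -0.0007, 0.0197], "angular": [0, 0, 0]}, {"delta_pos": [-0.006, -0.0007, 0.0197], "angular": [0, 0, 0]}, {"delta_pos": [-0.006, 0, 0.0197], "angular": [0, 0, 0]}, {"delta_pos": [0, 0, 0], "angular": [0, 0, 0]}, {"delta_pos": [0, 0, 0], "angular": [0, 0, 0]}])

```text
clock: 4.15
position: [0.5139, -0.183, 0.0883]
orientation: [-0.102, 0.714, 0.684, 0.108]
ft_force: [0.0, 0.6, 0.1]
width: 0.5
gripper_force: 0.0
```

Request:
play_rows(commands=[{"delta_pos": [0, 0, 0], "angular": [0, 0, 0]}, {"delta_pos": [0, 0, 0], "angular": [0, 0, 0]}, {"delta_pos": [0, 0, 0], "angular": [0, 0, 0]}, {"delta_pos": [0, 0, 0], "angular": [0, 0, 0]}, {"delta_pos": [0, 0, 0], "angular": [0, 0, 0]}, {"delta_pos": [0, 0, 0], "angular": [0, 0, 0]}], hand=0, force=40)

```text
clock: 4.75
position: [0.5137, -0.1832, 0.0883]
orientation: [-0.102, 0.714, 0.684, 0.108]
ft_force: [-1.8, -0.2, 6.6]
width: 0.191
gripper_force: 38.9
```

```bash
python3 -c "
from st import *
go(0,-60,0)"
```

```text
clk 4.75 pos [ 0.5137 -0.1832  0.0883] station mm [ -79.5047 -145.8885   88.3406] ft [-1.7585 -0.179   6.6401] w 0.19068929876381216
tool axes in station (cols) [[-0.002, 1.0, 0.001], [0.956, 0.001, 0.295], [0.295, 0.002, -0.956]]
tool delta [-0.0573 -0.0001 -0.0177]
```

Request:
play_rows(commands=[{"delta_pos": [-0.0095, 0, -0.003], "angular": [0, 0, 0]}, {"delta_pos": [-0.0095, 0, -0.003], "angular": [0, 0, 0]}, {"delta_pos": [-0.0095, 0, -0.003], "angular": [0, 0, 0]}, {"delta_pos": [0, 0, 0], "angular": [0, 0, 0]}])

```text
clock: 5.15
position: [0.5125, -0.213, 0.0883]
orientation: [-0.103, 0.714, 0.684, 0.109]
ft_force: [-1.1, 0.2, 7.6]
width: 0.187
gripper_force: 39.4
```

Request:
play_rows(commands=[{"delta_pos": [-0.0095, 0, -0.003], "angular": [0, 0, 0]}, {"delta_pos": [-0.0095, 0, -0.003], "angular": [0, 0, 0]}, {"delta_pos": [-0.0095, 0, -0.003], "angular": [0, 0, 0]}, {"delta_pos": [0, 0, 0], "angular": [0, 0, 0]}])

```text
clock: 5.55
position: [0.5111, -0.2433, 0.0884]
orientation: [-0.103, 0.714, 0.684, 0.109]
ft_force: [-0.3, 1.3, 6.6]
width: 0.187
gripper_force: 39.5
```

Run:
```python
from st import *
go(0,0,0)
w=grab('scene','s2');cv2.imwrite('pics/s2b.png',cv2.resize(w['image'][180:360,95:320,::-1],None,fx=3.3,fy=3.3,interpolation=cv2.INTER_CUBIC))
```

```text
clk 5.55 pos [ 0.5111 -0.2433  0.0884] station mm [ -79.3945 -206.1218   88.3657] ft [-0.3156  1.2565  6.562 ] w 0.1869295538868377
tool axes in station (cols) [[-0.001, 1.0, 0.001], [0.955, 0.001, 0.296], [0.296, 0.002, -0.955]]
tool delta [0. 0. 0.]
```

View pics/s2b.png

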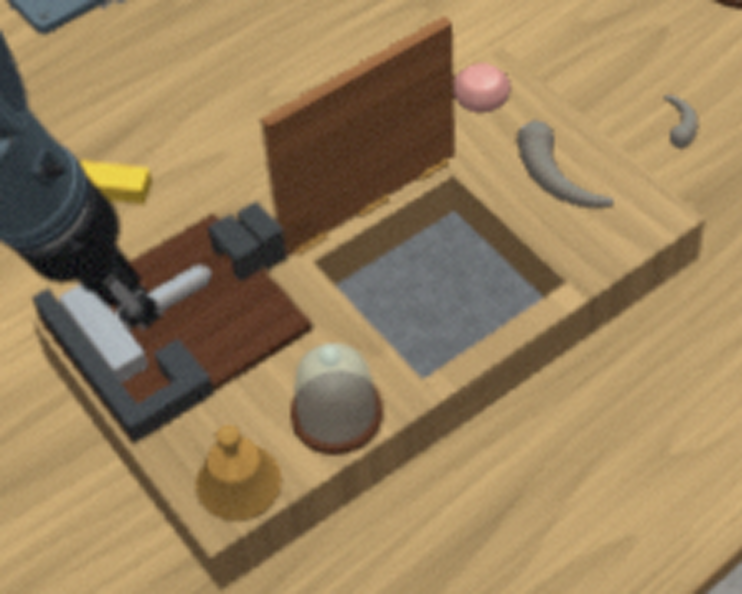

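Scene: pin drawn to the fence (tip at (205,272), free of guide), flap still up. Regrip near the tip for the sideways slide.

Request:
play_rows(commands=[{"delta_pos": [0, 0, 0], "angular": [0, 0, 0]}, {"delta_pos": [0, 0, 0], "angular": [0, 0, 0]}, {"delta_pos": [0, 0, 0], "angular": [0, 0, 0]}, {"delta_pos": [0.0191, 0, 0.0059], "angular": [0, 0, 0]}, {"delta_pos": [0.0191, 0, 0.0059], "angular": [0, 0, 0]}, {"delta_pos": [0, 0, 0], "angular": [0, 0, 0]}], hand=0.45)

```text
clock: 6.2
position: [0.5121, -0.1967, 0.0875]
orientation: [-0.105, 0.712, 0.686, 0.109]
ft_force: [0.0, 0.1, -0.5]
width: 0.449
gripper_force: 0.0
```

Request:
play_rows(commands=[{"delta_pos": [0, 0, 0], "angular": [0, 0, 0]}, {"delta_pos": [0, 0, 0], "angular": [0, 0, 0]}, {"delta_pos": [0, 0, 0], "angular": [0, 0, 0]}, {"delta_pos": [0, 0, 0], "angular": [0, 0, 0]}, {"delta_pos": [0, 0, 0], "angular": [0, 0, 0]}], hand=0, force=40)

```text
clock: 6.7
position: [0.5122, -0.2021, 0.0872]
orientation: [-0.104, 0.714, 0.684, 0.108]
ft_force: [0.9, 2.7, 1.7]
width: 0.188
gripper_force: 41.1
```

Request:
play_rows(commands=[{"delta_pos": [0, 0.01, 0], "angular": [0, 0, 0]}, {"delta_pos": [0, 0.01, 0], "angular": [0, 0, 0]}, {"delta_pos": [0, 0, 0], "angular": [0, 0, 0]}, {"delta_pos": [0, 0.008, 0], "angular": [0, 0, 0]}, {"delta_pos": [0, 0.006, 0], "angular": [0, 0, 0]}, {"delta_pos": [0, 0, 0], "angular": [0, 0, 0]}])

```text
clock: 7.3
position: [0.5462, -0.2047, 0.0869]
orientation: [-0.103, 0.714, 0.684, 0.108]
ft_force: [-1.6, 0.5, 1.5]
width: 0.187
gripper_force: 41.4
```

Moved 34 mm with no resistance; ease the rest against the end wall.

Request:
play_rows(commands=[{"delta_pos": [0, 0.003, 0], "angular": [0, 0, 0]}, {"delta_pos": [0, 0.002, 0], "angular": [0, 0, 0]}, {"delta_pos": [0, 0, 0], "angular": [0, 0, 0]}])

```text
clock: 7.6
position: [0.5508, -0.2045, 0.0869]
orientation: [-0.103, 0.714, 0.684, 0.108]
ft_force: [-4.6, -0.5, 2.6]
width: 0.185
gripper_force: 41.5
```

Request:
play_rows(commands=[{"delta_pos": [0, 0.002, 0], "angular": [0, 0, 0]}, {"delta_pos": [0, 0, 0], "angular": [0, 0, 0]}])

```text
clock: 7.8
position: [0.5524, -0.2043, 0.0869]
orientation: [-0.104, 0.714, 0.684, 0.107]
ft_force: [-4.8, 0.7, 3.9]
width: 0.186
gripper_force: 41.7
```

Run:
```python
from st import *
go(0,0,0); s=ctrl.get_state(); print(s['torque'])
w=grab('scene','s3')
# steel crosshead mask on its top plane
a=w['image'].astype(int)[255:300,105:150]; m=(a.max(2)-a.min(2)<30)&(a.min(2)>115)
v,u=np.nonzero(m); X=onz(w,np.c_[u+105,v+255],.087); c,k=np.cos(p[2]),np.sin(p[2]); X=(X-[p[0],p[1],0])@np.array([[c,-k,0],[k,c,0],[0,0,1]])*1e3
print(len(X),np.percentile(X[:,0],[0,2,50,98,100]),np.percentile(X[:,1],[0,2,50,98,100]))
```

```text
clk 7.8 pos [ 0.5524 -0.2043  0.0869] station mm [ -39.9642 -165.3183   86.9239] ft [-4.8087  0.7193  3.9315] w 0.18628559795826632
tool axes in station (cols) [[-0.001, 1.0, -0.002], [0.955, 0.002, 0.296], [0.296, -0.002, -0.955]]
tool delta [0. 0. 0.]
[-0.1798  1.1708  0.0346]
373 [-83.6405 -81.4307 -36.2994   1.7891   4.786 ] [-252.8648 -251.9821 -235.5944 -194.0985 -187.1632]
```

Request:
play_rows(commands=[{"delta_pos": [0, 0.002, 0], "angular": [0, 0, 0]}, {"delta_pos": [0, 0, 0], "angular": [0, 0, 0]}])

```text
clock: 8.05
position: [0.5528, -0.2042, 0.0868]
orientation: [-0.105, 0.714, 0.684, 0.106]
ft_force: [-10.0, 0.7, 7.4]
width: 0.189
gripper_force: 42.4
```

Request:
play_rows(commands=[{"delta_pos": [0, 0.002, 0], "angular": [0, 0, 0]}, {"delta_pos": [0, 0, 0], "angular": [0, 0, 0]}])

```text
clock: 8.25
position: [0.5533, -0.2039, 0.0868]
orientation: [-0.107, 0.714, 0.684, 0.106]
ft_force: [-13.7, -0.2, 11.8]
width: 0.191
gripper_force: 43.3
```

Contact at the end wall. Relieve, release, rise.

Request:
play_rows(commands=[{"delta_pos": [0, -0.002, 0], "angular": [0, 0, 0]}, {"delta_pos": [0, 0, 0], "angular": [0, 0, 0]}])

```text
clock: 8.45
position: [0.5531, -0.2039, 0.0869]
orientation: [-0.105, 0.714, 0.684, 0.107]
ft_force: [-8.1, 0.5, 6.7]
width: 0.187
gripper_force: 42.6
```

Request:
play_rows(commands=[{"delta_pos": [0, 0, 0], "angular": [0, 0, 0]}, {"delta_pos": [0, 0, 0], "angular": [0, 0, 0]}, {"delta_pos": [0, 0, 0], "angular": [0, 0, 0]}, {"delta_pos": [0.0045, 0, -0.0143], "angular": [0, 0, 0]}, {"delta_pos": [0.009, 0, -0.0287], "angular": [0, 0, 0]}, {"delta_pos": [0.0118, 0, -0.0382], "angular": [0, 0, 0]}, {"delta_pos": [0.0118, 0, -0.0382], "angular": [0, 0, 0]}, {"delta_pos": [0.0118, 0, -0.0382], "angular": [0, 0, 0]}], hand=0.45)

```text
clock: 9.25
position: [0.5553, -0.204, 0.2551]
orientation: [-0.103, 0.714, 0.684, 0.108]
ft_force: [1.1, -0.0, -0.2]
width: 0.447
gripper_force: 0.0
```

Request:
play_rows(commands=[{"delta_pos": [0.0118, 0, -0.0382], "angular": [0, 0, 0]}, {"delta_pos": [0.0118, 0, -0.0382], "angular": [0, 0, 0]}, {"delta_pos": [0.0118, 0, -0.0382], "angular": [0, 0, 0]}, {"delta_pos": [0, 0, 0], "angular": [0, -0.15, 0]}, {"delta_pos": [0, 0, 0], "angular": [0, -0.15, 0]}, {"delta_pos": [0, 0, 0], "angular": [0, 0, 0]}, {"delta_pos": [0, 0, 0], "angular": [0, 0, 0]}])

```text
clock: 9.95
position: [0.5553, -0.2028, 0.3734]
orientation: [0.0, 0.721, 0.693, 0.001]
ft_force: [-0.2, -0.4, -0.4]
width: 0.451
gripper_force: 0.0
```

Run:
```python
from st import *
go(0,0,0)
w=grab('wrist','w4');cv2.imwrite('pics/w4b.png',cv2.resize(w['image'][:,:,::-1],(800,600),interpolation=cv2.INTER_CUBIC))
grab('scene','s4')
```

```text
clk 9.95 pos [ 0.5553 -0.2028  0.3734] station mm [ -37.1417 -163.6256  373.3568] ft [-0.1567 -0.3511 -0.3796] w 0.45070308558469874
tool axes in station (cols) [[-0.005, 1.0, 0.001], [1.0, 0.005, 0.001], [0.001, 0.001, -1.0]]
tool delta [0. 0. 0.]
```

View pics/w4b.png

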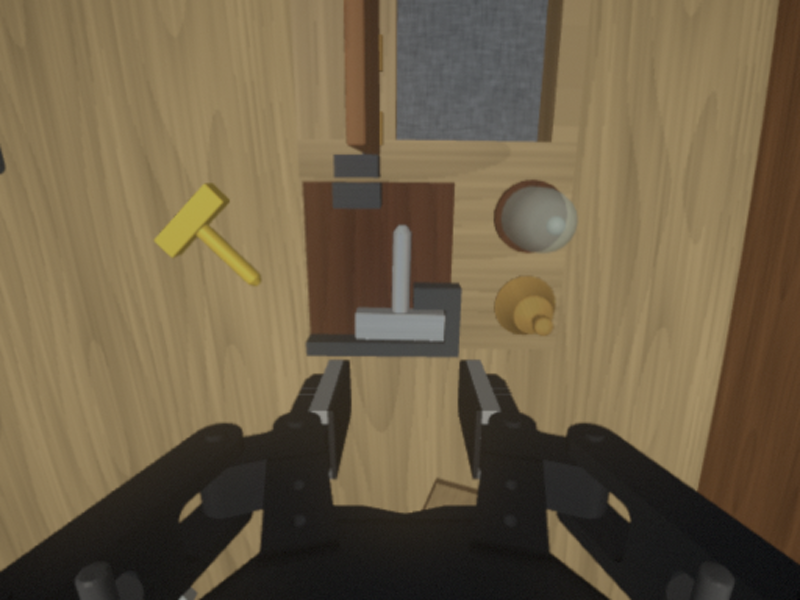

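The wrist view shows the crosshead home in the notch: right end (444,325) at the wall, back along the fence; flap up. Now to the claw.

Request:
play_rows(commands=[{"delta_pos": [0.037, 0.0087, 0], "angular": [0, 0, 0]}, {"delta_pos": [0.037, 0.0087, 0], "angular": [0, 0, 0]}, {"delta_pos": [0.037, 0.0087, 0], "angular": [0, 0, 0]}, {"delta_pos": [0.037, 0.0087, 0], "angular": [0, 0, 0]}, {"delta_pos": [0.037, 0.0087, 0], "angular": [0, 0, 0]}, {"delta_pos": [0.037, 0.0087, 0], "angular": [0, 0, 0]}, {"delta_pos": [0, 0, 0], "angular": [0, 0, 0]}, {"delta_pos": [0, 0, 0], "angular": [0, 0, 0]}])

```text
clock: 10.85
position: [0.6168, 0.0146, 0.3714]
orientation: [-0.001, 0.722, 0.692, -0.0]
ft_force: [-0.0, -1.3, 0.3]
width: 0.45
gripper_force: 0.0
```

```bash
cat > claw.py <<'E'
from st import *
import sys
go(0,0,0)
w=grab('wrist',sys.argv[1]); im=w['image'].astype(int); h=float(sys.argv[2])
c,k=np.cos(p[2]),np.sin(p[2])
v,u=np.mgrid[0:384,0:512]; X=onz(w,np.c_[u.ravel(),v.ravel()],h); X=((X-[p[0],p[1],0])@np.array([[c,-k,0],[k,c,0],[0,0,1]])*1e3).reshape(384,512,3)
hsv=cv2.cvtColor(w['image'],cv2.COLOR_RGB2HSV)
def rep(m,n):
    N,l,st,ce=cv2.connectedComponentsWithStats(m.astype(np.uint8))
    for j in range(1,N):
        if st[j,4]>250:
            q=X[l==j]; print(n,st[j],'x',q[:,0].min(),q[:,0].max(),'y',q[:,1].min(),q[:,1].max(),'mean',q.mean(0)[:2])
            if n=='grey':
                for x in range(-60,120,15):
                    b=q[abs(q[:,0]-x)<3]
                    if len(b): print('  x',x,'y %.0f..%.0f'%(b[:,1].min(),b[:,1].max()))
R0=(X[:,:,1]>95)&(X[:,:,1]<230)&(X[:,:,0]>-140)&(X[:,:,0]<130)
rep(R0&(hsv[:,:,1]<55),'grey'); rep(R0&((hsv[:,:,0]<6)|(hsv[:,:,0]>170))&(hsv[:,:,2]>120)&(hsv[:,:,1]>55),'pink')
E
python3 claw.py w5 0.065
```

```text
clk 10.85 pos [0.6168 0.0146 0.3714] station mm [ 14.6191  56.2816 371.4493] ft [-0.0201 -1.3428  0.3213] w 0.4499211710666198
tool axes in station (cols) [[-0.001, 1.0, -0.001], [1.0, 0.001, 0.001], [0.001, -0.001, -1.0]]
tool delta [0. 0. 0.]
grey [ 224   75   73   30 1073] x -36.31823217962961 68.21591162958867 y 138.61870576559397 178.83432112186793 mean [  8.0065 156.2676]
  x -30 y 151..177
  x -15 y 144..179
  x 0 y 139..167
  x 15 y 139..157
  x 30 y 140..156
  x 45 y 144..160
  x 60 y 154..173
```

Request:
play_rows(commands=[{"delta_pos": [0.038, 0, 0], "angular": [0, 0, 0]}, {"delta_pos": [0.038, 0, 0], "angular": [0, 0, 0]}, {"delta_pos": [0.038, 0, 0], "angular": [0, 0, 0]}, {"delta_pos": [0.038, 0, 0], "angular": [0, 0, 0]}, {"delta_pos": [0, 0, 0.045], "angular": [0, 0, 0]}, {"delta_pos": [0, 0, 0.045], "angular": [0, 0, 0]}, {"delta_pos": [0, 0, 0.045], "angular": [0, 0, 0]}, {"delta_pos": [0, 0, 0.045], "angular": [0, 0, 0]}], hand=0.7)

```text
clock: 11.7
position: [0.6239, 0.1638, 0.1903]
orientation: [0.0, 0.724, 0.69, -0.0]
ft_force: [0.4, -0.2, 1.1]
width: 0.699
gripper_force: 0.0
```

Request:
play_rows(commands=[{"delta_pos": [0, 0, 0.04], "angular": [0, 0, 0]}, {"delta_pos": [0, 0, 0.04], "angular": [0, 0, 0]}, {"delta_pos": [0, 0, 0.02], "angular": [0, 0, 0]}, {"delta_pos": [0, 0, 0], "angular": [0, 0, 0]}, {"delta_pos": [0, 0, 0], "angular": [0, 0, 0]}])

```text
clock: 12.2
position: [0.624, 0.1654, 0.0925]
orientation: [0.0, 0.723, 0.691, -0.0]
ft_force: [-0.2, -0.0, 0.2]
width: 0.701
gripper_force: 0.0
```

```bash
python3 -c "
from st import *
go(0,0,0)"
```

```text
clk 12.2 pos [0.624  0.1654 0.0925] station mm [ 15.0379 207.2404  92.5038] ft [-0.245  -0.0238  0.2016] w 0.7014626175848062
tool axes in station (cols) [[0.001, 1.0, 0.0], [1.0, -0.001, -0.0], [-0.0, 0.0, -1.0]]
tool delta [0. 0. 0.]
```

Feel for the deck.

Request:
play_rows(commands=[{"delta_pos": [0, 0, 0.008], "angular": [0, 0, 0]}, {"delta_pos": [0, 0, 0.007], "angular": [0, 0, 0]}, {"delta_pos": [0, 0, 0], "angular": [0, 0, 0]}])

```text
clock: 12.5
position: [0.6229, 0.1667, 0.0767]
orientation: [-0.0, 0.722, 0.692, -0.0]
ft_force: [-0.3, -0.6, -0.4]
width: 0.699
gripper_force: 0.0
```

Request:
play_rows(commands=[{"delta_pos": [0, 0, 0.003], "angular": [0, 0, 0]}, {"delta_pos": [0, 0, 0], "angular": [0, 0, 0]}])

```text
clock: 12.7
position: [0.6231, 0.1672, 0.074]
orientation: [-0.0, 0.722, 0.692, -0.0]
ft_force: [0.9, 0.0, 0.8]
width: 0.7
gripper_force: 0.0
```

Request:
play_rows(commands=[{"delta_pos": [0, 0, 0.002], "angular": [0, 0, 0]}, {"delta_pos": [0, 0, 0], "angular": [0, 0, 0]}])

```text
clock: 12.9
position: [0.6231, 0.1672, 0.072]
orientation: [-0.0, 0.722, 0.692, -0.0]
ft_force: [0.3, -0.3, 0.7]
width: 0.699
gripper_force: 0.0
```

Request:
play_rows(commands=[{"delta_pos": [0, 0, 0.002], "angular": [0, 0, 0]}, {"delta_pos": [0, 0, 0], "angular": [0, 0, 0]}])

```text
clock: 13.1
position: [0.6231, 0.1671, 0.0698]
orientation: [-0.0, 0.722, 0.692, -0.0]
ft_force: [-1.0, 0.3, 0.8]
width: 0.704
gripper_force: 0.0
```

Request:
play_rows(commands=[{"delta_pos": [0, 0, 0.002], "angular": [0, 0, 0]}, {"delta_pos": [0, 0, 0], "angular": [0, 0, 0]}])

```text
clock: 13.3
position: [0.623, 0.1671, 0.0678]
orientation: [-0.0, 0.722, 0.692, -0.0]
ft_force: [0.1, 0.2, 0.6]
width: 0.7
gripper_force: 0.0
```

Request:
play_rows(commands=[{"delta_pos": [-0.01, 0, 0], "angular": [0, 0, 0]}, {"delta_pos": [-0.01, 0.0015, 0], "angular": [0, 0, 0]}, {"delta_pos": [-0.01, 0.002, 0], "angular": [0, 0, 0]}, {"delta_pos": [-0.01, 0.002, 0], "angular": [0, 0, 0]}, {"delta_pos": [-0.01, 0.002, 0], "angular": [0, 0, 0]}, {"delta_pos": [0, 0, 0], "angular": [0, 0, 0]}])

```text
clock: 13.9
position: [0.6291, 0.1139, 0.0679]
orientation: [0.001, 0.723, 0.691, -0.001]
ft_force: [1.5, -0.0, -0.6]
width: 0.698
gripper_force: 0.0
```

```bash
python3 claw.py w6 0.065
python3 - <<'E'
from st import *
S=grab('scene','s6'); im=S['image']; hsv=cv2.cvtColor(im,cv2.COLOR_RGB2HSV)
c,k=np.cos(p[2]),np.sin(p[2])
v,u=np.mgrid[0:384,0:512]; X=onz(S,np.c_[u.ravel(),v.ravel()],.065); X=((X-[p[0],p[1],0])@np.array([[c,-k,0],[k,c,0],[0,0,1]])*1e3).reshape(384,512,3)
cv2.imwrite('pics/s6b.png',cv2.resize(im[190:290,220:320,::-1],(600,600),interpolation=cv2.INTER_CUBIC))
E
```

```text
clk 13.9 pos [0.6291 0.1139 0.0679] station mm [ 22.4549 156.0423  67.9467] ft [ 1.4789 -0.0116 -0.6027] w 0.6980070355294934
tool axes in station (cols) [[0.001, 1.0, 0.0], [1.0, -0.001, -0.002], [-0.002, 0.0, -1.0]]
tool delta [0. 0. 0.]
grey [   73   234   378   118 18254] x -87.84378282095568 129.99714545652733 y 95.00050150680538 169.82755478460243 mean [ 33.8589 118.2604]
  x -60 y 95..127
  x -45 y 109..130
  x -30 y 95..132
  x -15 y 95..170
  x 0 y 96..138
  x 15 y 95..131
  x 30 y 96..131
  x 45 y 96..138
  x 60 y 95..170
  x 75 y 95..141
  x 90 y 109..139
  x 105 y 95..144
pink [   0  195   45   94 2520] x -121.49694457901863 -87.15683823283537 y 136.12233081338462 190.35643452623052 mean [-103.6945  161.8156]
```

Request:
play_rows(commands=[{"delta_pos": [-0.01, 0.002, 0], "angular": [0, 0, 0]}, {"delta_pos": [-0.01, 0.002, 0], "angular": [0, 0, 0]}, {"delta_pos": [-0.01, 0.002, 0], "angular": [0, 0, 0]}, {"delta_pos": [-0.01, 0.001, 0], "angular": [0, 0, 0]}, {"delta_pos": [-0.01, 0, 0], "angular": [0, 0, 0]}, {"delta_pos": [-0.01, 0, 0], "angular": [0, 0, 0]}, {"delta_pos": [-0.01, 0, 0], "angular": [0, 0, 0]}, {"delta_pos": [0, 0, 0], "angular": [0, 0, 0]}])

```text
clock: 14.8
position: [0.6324, 0.0436, 0.0677]
orientation: [0.0, 0.723, 0.691, -0.001]
ft_force: [1.0, -0.5, -0.5]
width: 0.698
gripper_force: 0.0
```

Request:
play_rows(commands=[{"delta_pos": [-0.01, 0, 0], "angular": [0, 0, 0]}, {"delta_pos": [0, 0, 0], "angular": [0, 0, 0]}, {"delta_pos": [0, 0, -0.04], "angular": [0, 0, 0]}, {"delta_pos": [0, 0, -0.05], "angular": [0, 0, 0]}, {"delta_pos": [0, 0, -0.05], "angular": [0, 0, 0]}, {"delta_pos": [0, 0, -0.05], "angular": [0, 0, 0]}, {"delta_pos": [0, 0, -0.05], "angular": [0, 0, 0]}, {"delta_pos": [0, 0, -0.05], "angular": [0, 0, 0]}])

```text
clock: 15.6
position: [0.6316, 0.0371, 0.3603]
orientation: [0.0, 0.722, 0.692, 0.0]
ft_force: [0.9, -0.2, 0.4]
width: 0.701
gripper_force: 0.0
```

```bash
python3 claw.py w7 0.065
python3 - <<'E'
from st import *
w=load('w7'); s=grab('scene','s7'); d=grab('side','d7')
a=cv2.resize(w['image'][:288,:,::-1],(512,288)); b=cv2.resize(s['image'][200:300,185:313,::-1],(288*128//100,288))
c=cv2.resize(d['image'][130:230,190:320,::-1],(374,288)); e=np.zeros((576,800,3),np.uint8); e[:288,:512]=a; e[288:,:368]=b; e[288:,400:774]=c; cv2.imwrite('pics/mix.png',e)
E
```

```text
clk 15.6 pos [0.6316 0.0371 0.3603] station mm [ 28.3793  79.4212 360.3444] ft [ 0.9375 -0.2274  0.3824] w 0.7008833501649037
tool axes in station (cols) [[-0.003, 1.0, 0.0], [1.0, 0.003, 0.0], [0.0, 0.0, -1.0]]
tool delta [0. 0. 0.]
```

View pics/mix.png

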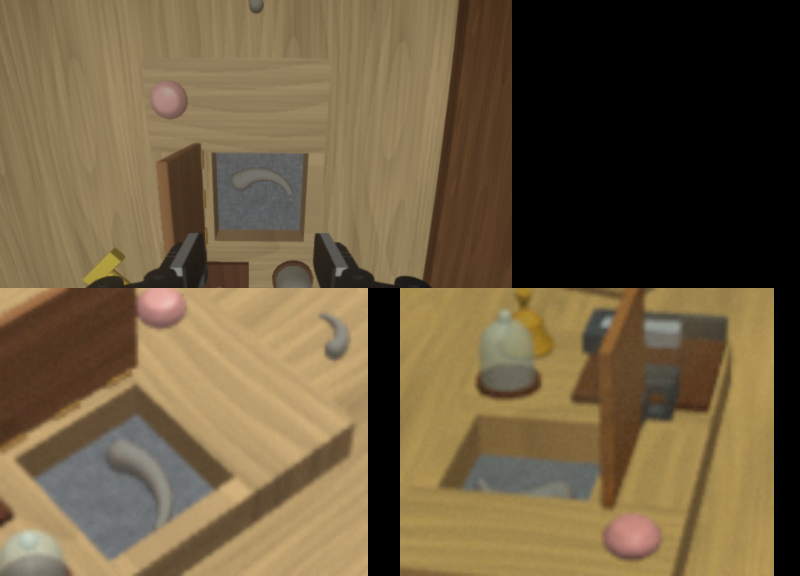

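The mixed views show the claw lying in the well on the felt (wrist (262,180)), pebble and others untouched, pin still home, flap up. Now the flap: shut the hand and go behind it.

Request:
play_rows(commands=[{"delta_pos": [-0.0213, -0.046, 0], "angular": [0, 0, 0]}, {"delta_pos": [-0.0213, -0.046, 0], "angular": [0, 0, 0]}, {"delta_pos": [-0.0213, -0.046, 0], "angular": [0, 0, 0]}, {"delta_pos": [0, 0, 0], "angular": [0, 0, 0]}, {"delta_pos": [0, 0, 0], "angular": [0, 0, 0]}, {"delta_pos": [0, 0, 0], "angular": [0, 0, 0]}], hand=0)

```text
clock: 16.35
position: [0.4941, -0.0199, 0.3578]
orientation: [-0.0, 0.722, 0.692, 0.0]
ft_force: [1.0, -0.2, 0.5]
width: 0.0
gripper_force: 0.0
```

Run:
```python
from st import *
s,M,B=stat()
t=np.r_[0:90.1:7.5]*np.pi/180; r=135
P=np.c_[-60+r*np.sin(t)-12*np.cos(t)-14.5, 55+r*np.cos(t)+12*np.sin(t)+17]
print(P.round(1).tolist()); print(np.diff(P,axis=0).round(1).tolist())
```

```text
clk 16.35 pos [ 0.4941 -0.0199  0.3578] station mm [-106.4355   16.2986  357.7778] ft [ 0.998  -0.2199  0.4762] w 0.00040005403527384987
tool axes in station (cols) [[-0.003, 1.0, 0.0], [1.0, 0.003, 0.001], [0.001, 0.0, -1.0]]
[[-86.5, 207.0], [-68.8, 207.4], [-51.2, 205.5], [-33.9, 201.3], [-17.4, 194.9], [-1.8, 186.4], [12.5, 175.9], [25.3, 163.7], [36.4, 149.9], [45.6, 134.7], [52.8, 118.5], [57.8, 101.5], [60.5, 84.0]]
[[17.7, 0.4], [17.6, -1.9], [17.2, -4.2], [16.5, -6.4], [15.6, -8.5], [14.3, -10.5], [12.8, -12.2], [11.1, -13.8], [9.2, -15.1], [7.2, -16.2], [5.0, -17.0], [2.7, -17.5]]
```

Request:
play_rows(commands=[{"delta_pos": [0, -0.001, 0.0377], "angular": [0, 0, 0]}, {"delta_pos": [0, -0.001, 0.0377], "angular": [0, 0, 0]}, {"delta_pos": [0, -0.001, 0.0377], "angular": [0, 0, 0]}, {"delta_pos": [0, -0.001, 0.0377], "angular": [0, 0, 0]}, {"delta_pos": [0, 0.012, 0], "angular": [0, 0, 0]}, {"delta_pos": [0, 0.012, 0], "angular": [0, 0, 0]}, {"delta_pos": [0, 0, 0], "angular": [0, 0, 0]}])

```text
clock: 17.05
position: [0.5171, -0.0207, 0.2091]
orientation: [0.001, 0.722, 0.692, 0.002]
ft_force: [0.3, 0.9, -1.0]
width: 0.002
gripper_force: 0.0
```

Request:
play_rows(commands=[{"delta_pos": [0, 0.009, 0], "angular": [0, 0, 0]}, {"delta_pos": [0, 0.009, 0], "angular": [0, 0, 0]}, {"delta_pos": [0, 0.009, 0.001], "angular": [0, 0, 0]}, {"delta_pos": [0, 0.009, 0.001], "angular": [0, 0, 0]}, {"delta_pos": [0, 0.009, 0.002], "angular": [0, 0, 0]}, {"delta_pos": [0, 0.008, 0.002], "angular": [0, 0, 0]}, {"delta_pos": [0, 0.008, 0.003], "angular": [0, 0, 0]}, {"delta_pos": [0, 0.008, 0.003], "angular": [0, 0, 0]}])

```text
clock: 17.85
position: [0.583, -0.0245, 0.1949]
orientation: [0.0, 0.722, 0.692, -0.0]
ft_force: [-1.5, 0.2, 1.8]
width: 0.004
gripper_force: 1.0
```

Run:
```python
from st import *
s,M,B=stat(); grab('scene','s8')
# flap red-brown pixels: top extent
im=load('s8')['image']; h=cv2.cvtColor(im,cv2.COLOR_RGB2HSV)
a=load('s7')['image']; d=cv2.absdiff(a,im).max(2)>25
sub=d[180:300,160:260]; v,u=np.nonzero(sub); print(len(u), u.min()+160,u.max()+160,v.min()+180,v.max()+180)
```

```text
clk 17.85 pos [ 0.583  -0.0245  0.1949] station mm [-17.3937  15.7266 194.9415] ft [-1.4681  0.1695  1.8327] w 0.004316538140176512
tool axes in station (cols) [[-0.002, 1.0, 0.0], [1.0, 0.002, -0.0], [-0.0, 0.0, -1.0]]
2818 166 249 180 257
```

Exactly on the arc, with contact force of ~2.4 N: the flap is following. Continue along it.

Request:
play_rows(commands=[{"delta_pos": [0, 0.008, 0.004], "angular": [0, 0, 0]}, {"delta_pos": [0, 0.008, 0.0045], "angular": [0, 0, 0]}, {"delta_pos": [0, 0.007, 0.005], "angular": [0, 0, 0]}, {"delta_pos": [0, 0.007, 0.0055], "angular": [0, 0, 0]}, {"delta_pos": [0, 0.0065, 0.006], "angular": [0, 0, 0]}, {"delta_pos": [0, 0.0065, 0.006], "angular": [0, 0, 0]}, {"delta_pos": [0, 0.0055, 0.007], "angular": [0, 0, 0]}, {"delta_pos": [0, 0.0055, 0.007], "angular": [0, 0, 0]}])

```text
clock: 18.7
position: [0.6368, -0.0265, 0.1496]
orientation: [0.0, 0.722, 0.692, 0.0]
ft_force: [1.0, 0.2, 2.0]
width: 0.002
gripper_force: 0.7
```

Request:
play_rows(commands=[{"delta_pos": [0, 0.0045, 0.0075], "angular": [0, 0, 0]}, {"delta_pos": [0, 0.0045, 0.0075], "angular": [0, 0, 0]}, {"delta_pos": [0, 0.0035, 0.008], "angular": [0, 0, 0]}, {"delta_pos": [0, 0.0035, 0.008], "angular": [0, 0, 0]}, {"delta_pos": [0, 0.0025, 0.0085], "angular": [0, 0, 0]}, {"delta_pos": [0, 0.0025, 0.0085], "angular": [0, 0, 0]}, {"delta_pos": [0, 0.001, 0.008], "angular": [0, 0, 0]}, {"delta_pos": [0, 0.001, 0.006], "angular": [0, 0, 0]}])

```text
clock: 19.5
position: [0.659, -0.0276, 0.0873]
orientation: [-0.0, 0.722, 0.692, -0.0]
ft_force: [-0.0, 0.7, 1.0]
width: 0.0
gripper_force: 0.4
```

Request:
play_rows(commands=[{"delta_pos": [0, 0, 0.003], "angular": [0, 0, 0]}, {"delta_pos": [0, 0, 0.001], "angular": [0, 0, 0]}, {"delta_pos": [0, 0, 0], "angular": [0, 0, 0]}])

```text
clock: 19.8
position: [0.6591, -0.0276, 0.0843]
orientation: [-0.0, 0.722, 0.692, -0.0]
ft_force: [0.0, 0.0, -0.2]
width: -0.004
gripper_force: 0.0
```

Request:
play_rows(commands=[{"delta_pos": [0, 0, 0.002], "angular": [0, 0, 0]}, {"delta_pos": [0, 0, 0], "angular": [0, 0, 0]}])

```text
clock: 20.0
position: [0.6593, -0.0276, 0.0841]
orientation: [0.0, 0.722, 0.692, -0.0]
ft_force: [-5.0, -0.4, 13.8]
width: -0.001
gripper_force: 6.6
```

Request:
play_rows(commands=[{"delta_pos": [0, 0, 0.002], "angular": [0, 0, 0]}, {"delta_pos": [0, 0, 0], "angular": [0, 0, 0]}])

```text
clock: 20.2
position: [0.6594, -0.0275, 0.0839]
orientation: [0.001, 0.722, 0.692, -0.0]
ft_force: [-11.2, -0.8, 27.6]
width: 0.003
gripper_force: 13.6
```

Flap bottomed flat (z stops at 67 mm tip). Rise away and check numerically.

Request:
play_rows(commands=[{"delta_pos": [0, 0, -0.01], "angular": [0, 0, 0]}, {"delta_pos": [0, 0, -0.04], "angular": [0, 0, 0]}, {"delta_pos": [0, 0, -0.05], "angular": [0, 0, 0]}, {"delta_pos": [0, 0, -0.05], "angular": [0, 0, 0]}, {"delta_pos": [0, 0, -0.05], "angular": [0, 0, 0]}, {"delta_pos": [0, 0, -0.05], "angular": [0, 0, 0]}, {"delta_pos": [0, 0, 0], "angular": [0, 0, 0]}, {"delta_pos": [0, 0, 0], "angular": [0, 0, 0]}])

```text
clock: 21.0
position: [0.6598, -0.0275, 0.3318]
orientation: [0.001, 0.722, 0.692, 0.001]
ft_force: [-0.6, -0.0, -0.6]
width: 0.003
gripper_force: 0.0
```

Run:
```python
from st import *
s,M,B=stat()
S9=grab('scene','s9'); D9=grab('side','d9')
c,k=np.cos(p[2]),np.sin(p[2])
for n,d,z in(('scene',S9,.067),):
    h=cv2.cvtColor(d['image'],cv2.COLOR_RGB2HSV); v,u=np.mgrid[0:384,0:512]
    X=((onz(d,np.c_[u.ravel(),v.ravel()],z)-[p[0],p[1],0])@np.array([[c,-k,0],[k,c,0],[0,0,1]])*1e3).reshape(384,512,3)
    m=((h[:,:,0]<14)&(h[:,:,1]>95)&(h[:,:,2]<150)&(abs(X[:,:,0])<160)&(X[:,:,1]>-95)&(X[:,:,1]<160)).astype(np.uint8)
    N,l,st,_=cv2.connectedComponentsWithStats(m); j=1+st[1:,4].argmax(); q=X[l==j]
    print(n,st[j],'x',np.percentile(q[:,0],[1,99]),'y',np.percentile(q[:,1],[1,99]))
# bystanders unchanged vs start: differing pixels around each
for n,a,b,boxes in(('scene',load('scene0')['image'],S9['image'],dict(bell=(150,305,182,338),dome=(182,283,212,318),pebble=(231,198,251,214),big=(300,140,340,185))),):
    for q,(x0,y0,x1,y1) in boxes.items(): print(q,(cv2.absdiff(a,b)[y0:y1,x0:x1].max(2)>30).sum())
d=cv2.absdiff(load('s7')['image'],S9['image'])[245:300,100:160].max(2)>30; print('pin area changes',d.sum())
```

```text
clk 21.0 pos [ 0.6598 -0.0275  0.3318] station mm [ 59.396   16.1948 331.7551] ft [-0.6122 -0.0048 -0.5593] w 0.0032753735038243
tool axes in station (cols) [[-0.002, 1.0, 0.003], [1.0, 0.002, -0.0], [-0.0, 0.003, -1.0]]
scene [215 267  46  29  98] x [ 97.7735 109.9676] y [-74.5308  64.6524]
bell 0
dome 30
pebble 73
big 0
pin area changes 0
```

Run:
```python
from h import *
for f in('scene0','s7','s9','side0','d7','d9'):
    d=load(f); h=cv2.cvtColor(d['image'],cv2.COLOR_RGB2HSV)
    r=(slice(190,225),slice(225,260)) if 's'==f[0] and f!='side0' else (slice(200,228),slice(255,285))
    g=h[r]; m=((g[:,:,0]>172)|(g[:,:,0]<5))&(g[:,:,2]>150)&(g[:,:,1]>60); v,u=np.nonzero(m); print(f,len(u),u.mean().round(2),v.mean().round(2))
for a,b,nm in(('scene0','s9','scene'),('side0','d9','side')):
    x=cv2.absdiff(load(a)['image'],load(b)['image']).max(2)>30
    r=x[283:318,182:212] if nm=='scene' else x[136:170,215:240]
    v,u=np.nonzero(r); print(nm,'dome',len(u), (u.min(),u.max(),v.min(),v.max()) if len(u) else '')
```

```text
scene0 108 15.19 15.13
s7 116 15.09 15.53
s9 110 15.69 15.86
side0 59 14.97 14.85
d7 70 16.0 15.26
d9 59 16.19 15.64
scene dome 30 (np.int64(23), np.int64(29), np.int64(0), np.int64(7))
side dome 6 (np.int64(3), np.int64(17), np.int64(33), np.int64(33))
```

```bash
python3 -c "
from cell import ctrl
print(ctrl.hand_in())"
```

```text
the job is handed in; nothing more can be done
None
```

I handed the job in at about 21 s: the pin is home in the side notch, the grey claw is in the well, and the flap is folded flat over it. The bell and domes did not move, and the pebble read within about 1 px of its start, though the arm never came near it.

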